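Put the cheese-tapping hammer back in its keyed ring

TASK

Take the washed cheese-tapping hammer out of the wooden draining block and lower it, handle first, through the sprung brass ring of its holder. The lug under its head must drop into the slot of the ring, so feel for the slot by turning the hammer while leaning on it lightly (the ring must never take more than 20 N), then let it all the way down until the head rests on the ring, and let go. Leave the cheeses round it where they are.

Things in the scene. Friction and masses are not known exactly. Their poses are not given: they have to be found in the camera images.
- hammer_head (a point): Centre of the steel head of the loose tapping hammer (180 to 310 g), which stands head up. The head's middle is a block 56 mm long (x), 24 mm wide (y; grasp it across this width from above) and 36 mm high. The round striking face (31 mm) ends 49 mm out on +x, a blunt point 48 mm out on -x. z points up, out of the head's top; the head's underside is 18 mm below this point.
- hammer_foot (a point): Centre of the lower end of the hammer's handle, on the handle's axis, 138 mm below hammer_head; same axes. The wooden handle is round, 18 mm thick, its last 8 mm tapering to 13 mm, and reaches 120 mm below the head's underside.
- hammer_lug (a point): Outer end, lower edge of the hammer's steel lug; same axes. The lug is 7 mm wide and 10 mm high, sits right under the head on the +x side of the handle (the side of the round striking face) and reaches 20 mm out from the handle's axis.
- hammer: The whole hammer; its origin is the point hammer_foot.
- drain_block: Fixed block of pale wood, 84 x 84 mm, 62 mm high, origin at the centre of its underside. The handle stands loosely in the round hole in its top, 22 mm wide and 56 mm deep. At the start the striking face and lug point to the block's -x side (roughly toward the robot), within 25 degrees.
- holder: Fixed hammer holder: a dark steel foot plate 112 x 76 x 10 mm, a round post 56 mm behind (on +x of) the ring's axis, 128 mm high, and on its arm a brass ring with vertical axis. Origin on the counter, straight below the ring's centre; -x is the holder's front. Nothing stands between ring and foot plate.
- ring_centre (a point): Centre of the ring's bore, level with the ring's top face, 150 mm above the counter; axes of the holder (not of the turning ring). The ring is 16 mm high, 54 mm across, bore 23 mm. It is sprung: it yields downward from about 1 N on, some 2.5 N more for every mm, up to 14 mm. With the lug on its top the head stands 10 mm too high; seated, the head's underside lies on it.
- ring_front (a point): Point on the ring's top, at the holder's front (-x), 20 mm from the ring's axis; axes of the holder. A straight slot for the lug, 9.5 mm wide, runs right through the ring, bore to outside, top to bottom. The ring swivels very stiffly (not under light load); its slot was left anywhere within 52 degrees to either side of this point, and that angle is not measured.
- cube_centre (a point): Centre of a loose pale yellow tasting cube of cheese, 48 x 50 x 50 mm; leave it where it is.
- brick_centre (a point): Centre of a loose white goat cheese brick, 62 x 61 x 62 mm; leave it where it is.

How it is judged:
By the outcome, as a careful person would: the job done as asked, in the order asked, and still so for the second after the job is handed in, with the robot touching nothing.
It also fails if it takes over 64 s, if anything falls off the work surface, if the arm or the gripper's body presses on something with over 40 N, if the wrist force passes 120 N, or if a joint passes its speed limit or range.

ROBOT

A 7-joint arm with a two-finger parallel gripper is mounted at the origin on the work surface; the furniture and walls round the work are solid. World frame = base frame: x ahead of the robot, y to its left, z up, the work surface at z = 0. Lengths are in m, angles in rad, forces in N, time in s.
With the tool pointing down it reaches from about 0.425 to 1.025 m from the base axis. Payload 9.4 kg.
Tool frame: the origin (TCP) lies at the very end of the fingers, on their centre line; the grasp point (between the pads) lies 19 mm behind it (manip.hold_point_z is the distance from the TCP to the grasp point, in m); z points along the fingers, y is the line along which they close (so a half turn about z gives the same grasp; the last joint's range is limited). The gripper opens to 85 mm and grips with 20 to 120 N. Pads are 22 mm wide; open, the fingers measure 114 mm over their backs; the gripper's body (76 mm by 85 mm) begins 54 mm behind the grasp point. The pads swing forward as they close: fully open they stand 13 mm farther back than shut.
Start: joints at [1.034, 0.599, -0.003, 1.599, 0.002, 0.943, -0.08], TCP at [0.322, -0.65, 0.231] pointing down, gripper open.
Joint ranges: [-2.57, 2.57], [-0.35, 1.97], [-1.29, 1.29], [0.11, 2.56], [-1.05, 4.19], [0.11, 1.86], [-2.63, 2.63]. Speed limits (rad/s): [2.22, 2.22, 3.01, 3.01, 3.14, 3.14, 3.14].

INTERFACE

Orientations are given as a 3x3 rotation matrix whose columns are the frame's x, y, z axes.
In Python, from bench import manip gives the robot as it stands.
- The arm moves only by the tool carry_out, never from a script. Its argument "deltas" is a list of rows, each a list of 7 numbers: the turn, a rotation vector about the tool's x, y, z in degrees, then the shift along the tool's x, y, z in mm, then the opening in per cent of the stroke, from 0 (shut) to 100 (fully open). A call has exactly 8 rows; each row shifts and turns the commanded pose from where the row before left it, along the tool's axes as they then stand; what a row does not reach is not made up. A row lasts 1/12 s, in which the tool goes at most 41.7 mm and 7.16 degrees, less where a joint would pass 70% of its speed; a pose out of reach is approached as far as the arm can. A call is refused whole if a number of a shift passes 41.7 or a number of a turn 7.16, either way. A call with a gripper value outside its range is refused whole. The fingers move at their own pace and stop on an object; "newtons" is the grip in N (left out, the last holds). Time passes only in rows, so rows that do not move let the fingers close, or fill a call up. It gives the time, the measured TCP pose, the force, the opening and the grip force at its end, in the units of the state.
- manip.read_state(): the state, without advancing time (a new reading comes with each control period).
- manip.grab_frame(name): name is "side" or "top" or "wrist"; returns a dict with "pixels" (420x560x3 uint8, blue, green, red), "range_z" (420x560 float32, m along the optical axis (not along the pixel's ray), 0 where there is no reading), "mtx" (3x3 intrinsics, pixels), "dist_coeffs" ([k1, k2, p1, p2, k3] as OpenCV has them; the pictures are not rectified), "world_from_camera" (4x4, takes a point from camera to world coordinates). Camera axes: x right, y up, looking along -z (the intrinsics and any distortion apply to the point x, -y, -z); pixel columns grow to the right and rows downward; lengths in m; the calibration is good to about 2 mm. A picture is of the moment at which its call begins.
- manip.sign_off(): hands the job in; it is judged then, once.
Trained networks look in a picture, given as the dict that the camera call returned (one of the last four; its "shot" number tells which), for a name from the list of things; names that differ only in an ending like _2 or _b are one class to them, and where a whole thing is asked for, a point or a joint stands for the part that bears it (a point fixed in the world has none). Each returns a list of dicts, best first, with "conf" (0 to 1); they miss things now and then, are a little off and sometimes report something else, mostly with a low value. They report only what shows in the picture. A call takes as long as a camera call.
- manip.outline_of(picture, label): "mask" (420x560 bool, what is visible of it) and "pixel" ([column, row] in pixels, amid what is visible of it).
- manip.place_of(picture, label): "pixel" ([column, row] in pixels: a listed point, or the origin of a listed thing).
The state is a dict: "time_s": time; "q": joint angles; "dq": joint speeds; "tau": joint torques, N m; "position": TCP position; "tcp_rot": TCP orientation; "contact_force": force on the tool from outside, world axes, zero at the start; "ft_torque": the same for the moment, N m; "gripper_width": finger opening in m; "gripper_force": force on a finger pad.
Only numpy, scipy, OpenCV 4.12 (cv2) and the standard library are available. Lean on these libraries where they do the work, as an engineer would, in place of code of your own. Each camera call takes 0.05 s, during which the arm holds its last target. There are 200 camera calls.

## Working session

There is one attempt and no reset: what is moved stays moved. The work goes in short steps, Python scripts to look and compute and a tool call to move; the robot and the scene stay as the last step left them, time stands still between calls to the robot, and variables do not carry over. Pictures are saved under pics/ and viewed, at most 10 in all, crops included, and the job is handed in when it is done.

Besides the shell and the picture viewer there is one more tool, called after "Emit:" as name(argument=value, ...) on one line, values as JSON. carry_out: Moves the arm, as the interface text tells. Its arguments: {"type":"object","properties":{"deltas":{"type":"array","items":{"type":"array","items":{"type":"number"}}},"newtons":{"type":"number"}},"required":["deltas"]}

```bash
mkdir -p pics
cat > h.py <<'E'
import numpy as np, cv2
from bench import manip
def ray(f,px):
    p=cv2.undistortPoints(np.array([[px]],float),np.array(f["mtx"]),np.array(f["dist_coeffs"]))[0,0]
    return np.array([p[0],-p[1],-1.0])
def w(f,c): T=np.array(f["world_from_camera"]); return T[:3,:3]@c+T[:3,3]
def at_depth(f,px):
    c,r=int(round(px[0])),int(round(px[1])); z=f["range_z"][max(0,r-1):r+2,max(0,c-1):c+2]; z=z[z>0]
    return w(f,ray(f,px)*np.median(z)) if len(z) else None
def at_z(f,px,z):
    T=np.array(f["world_from_camera"]); d=T[:3,:3]@ray(f,px); o=T[:3,3]
    return o+d*(z-o[2])/d[2]
def tri(f1,p1,f2,p2):
    A=[];b=[]
    for f,p in((f1,p1),(f2,p2)):
        T=np.array(f["world_from_camera"]); d=T[:3,:3]@ray(f,p); d/=np.linalg.norm(d); P=np.eye(3)-np.outer(d,d); A.append(P); b.append(P@T[:3,3])
    return np.linalg.lstsq(np.vstack(A),np.hstack(b),rcond=None)[0]
def st():
    s=manip.read_state(); print("t",s["time_s"],"p",np.round(s["position"],4),"F",np.round(s["contact_force"],2),"w",s["gripper_width"]); print(np.round(s["tcp_rot"],3)); return s
E
python3 - <<'E'
from h import *
np.set_printoptions(precision=4,suppress=True)
s=st(); F={}
names=["hammer_head","hammer_foot","hammer_lug","drain_block","holder","ring_centre","ring_front","cube_centre","brick_centre"]
for c in("side","top"):
    f=F[c]=manip.grab_frame(c); cv2.imwrite(f"pics/{c}0.png",np.array(f["pixels"]))
    print(c,f["world_from_camera"][:3])
    f["pp"]={}
    for n in names:
        r=manip.place_of(f,n)
        for d in r[:2]: print(n,round(d["conf"],2),np.round(d["pixel"],1),at_depth(f,d["pixel"]))
        if r: f["pp"][n]=r[0]["pixel"]
for n in names:
    if n in F["side"]["pp"] and n in F["top"]["pp"]: print("tri",n,tri(F["side"],F["side"]["pp"][n],F["top"],F["top"]["pp"][n]))
a=np.hstack([cv2.resize(F[c]["pixels"],None,fx=1,fy=1) for c in F]); cv2.imwrite("pics/both.png",cv2.resize(a,(800,300)))
E
```

```text
t 0.0 p [ 0.3215 -0.6493  0.2304] F [-0.53  0.19  0.23] w 0.08571709786551429
[[ 0.896  0.444 -0.001]
 [ 0.444 -0.896  0.001]
 [-0.    -0.002 -1.   ]]
side [[ 0.9451  0.2097 -0.2507  0.3717]
 [-0.3267  0.589  -0.7391 -0.6243]
 [-0.0074  0.7805  0.6252  0.6564]]
hammer_head 0.59 [205.3 190.9] [0.4637 0.0722 0.1539]
hammer_head 0.18 [329.  208.5] [0.7179 0.063  0.0512]
hammer_lug 0.95 [198.5 203.3] [0.4475 0.0694 0.1309]
drain_block 0.61 [218.8 245.2] [0.472  0.0425 0.0393]
holder 0.6 [233.8 312.6] [ 0.4611 -0.1079  0.012 ]
ring_centre 0.58 [231.4 254.3] [ 0.4697 -0.0959  0.1416]
ring_front 0.92 [215.4 254.9] [ 0.4435 -0.0988  0.1514]
brick_centre 0.75 [332.  266.3] [ 0.6485 -0.105   0.0619]
brick_centre 0.18 [231.3 253.2] [ 0.4697 -0.096   0.1442]
top [[-0.0185  0.9844 -0.1751  0.4363]
 [-0.9993 -0.0238 -0.0284 -0.0199]
 [-0.0321  0.1744  0.9841  0.9701]]
hammer_head 0.59 [237.  260.6] [0.4674 0.0894 0.1636]
hammer_foot 0.55 [244.4 260.8] [0.4668 0.0743 0.1627]
hammer_lug 0.72 [239.1 268.7] [0.451  0.0852 0.1628]
hammer_lug 0.24 [246.8 256.9] [0.4789 0.0795 0.0708]
drain_block 0.79 [245.7 259.1] [0.4705 0.0726 0.1544]
holder 0.75 [325.4 263.8] [ 0.4614 -0.1038  0.0119]
ring_centre 0.78 [327.2 259.8] [ 0.4708 -0.1084  0.0134]
ring_front 0.62 [334.3 269.1] [ 0.4466 -0.1094  0.1512]
cube_centre 0.61 [242.9 156.1] [0.7246 0.0902 0.0506]
brick_centre 0.87 [310.7 183.3] [ 0.6499 -0.0722  0.0601]
tri hammer_head [0.4674 0.0929 0.1389]
tri hammer_lug [0.4509 0.0917 0.1139]
tri drain_block [ 0.4782  0.0906 -0.0051]
tri holder [ 0.4616 -0.1042  0.0074]
tri ring_centre [ 0.4678 -0.0967  0.1425]
tri ring_front [ 0.4444 -0.1082  0.1602]
tri brick_centre [ 0.6609 -0.0749  0.0276]
```

View pics/both.png

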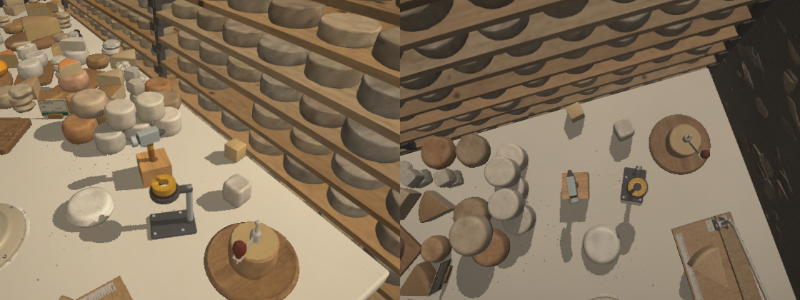

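Run:
```python
from h import *
np.set_printoptions(precision=4,suppress=True)
f=manip.grab_frame("top")
H,W=f["range_z"].shape
P=np.full((H,W,3),np.nan)
for r in range(220,300):
  for c in range(200,370):
    if f["range_z"][r,c]>0: P[r,c]=w(f,ray(f,(c,r))*f["range_z"][r,c])
def rep(name,z0,z1,y0,y1):
    m=(P[...,2]>z0)&(P[...,2]<z1)&(P[...,1]>y0)&(P[...,1]<y1); q=P[m]; 
    rect=cv2.minAreaRect((q[:,:2]*1000).astype(np.float32)); print(name,m.sum(),q.mean(0),rect, np.median(q[:,2]))
rep("head",.13,.2,.03,.15); rep("headtop",.155,.2,.03,.15)
rep("block",.055,.07,.0,.16)
rep("ring",.14,.165,-.17,-.05)
rep("foot",.005,.015,-.2,-.03)
```

```text
head 568 [0.463  0.0817 0.1585] ((467.70367431640625, 81.50897216796875), (96.01387786865234, 29.789188385009766), 5.935305595397949) 0.16076207763578765
headtop 419 [0.4619 0.0823 0.1616] ((463.1419677734375, 82.99211120605469), (86.6767349243164, 24.536951065063477), 8.138771057128906) 0.16231185154030647
block 891 [0.4749 0.0796 0.0633] ((474.1331787109375, 84.59019470214844), (84.27428436279297, 83.72846984863281), 0.1786733865737915) 0.06338333798633089
ring 422 [ 0.4633 -0.1055  0.151 ] ((462.4725341796875, -104.4272689819336), (52.04252624511719, 52.474937438964844), 42.02490997314453) 0.1512375908156801
foot 769 [ 0.4744 -0.1021  0.0106] ((473.54229736328125, -113.62104034423828), (164.8197479248047, 188.7856903076172), 88.02241516113281) 0.01085898856336387
```

The hammer stands on its block, at about (145,140) in the left half of the picture. The holder, with its brass ring and the post behind it, is at about (165,190). The cheeses are well clear. I'm moving over there now.

Emit:
carry_out(deltas=[[0,0,0,24,-31,-6,100],[0,0,0,24,-31,-6,100],[0,0,0,24,-31,-6,100],[0,0,0,24,-31,-6,100],[0,0,0,24,-31,-6,100],[0,0,0,24,-31,-6,100],[0,0,0,24,-31,-6,100],[0,0,0,24,-31,-6,100]])

```text
time_s: 1.72
position: [0.3838, -0.3405, 0.2798]
tcp_rot: [[0.896, 0.444, 0.0], [0.444, -0.896, -0.0], [0.0, 0.001, -1.0]]
contact_force: [0.1, -0.6, 0.8]
gripper_width: 0.0855
gripper_force: 0.0
```

Emit:
carry_out(deltas=[[0,0,0,24,-31,-6,100],[0,0,0,24,-31,-6,100],[0,0,0,24,-31,-6,100],[0,0,0,24,-31,-6,100],[0,0,0,24,-31,-6,100],[0,0,0,24,-31,-6,100],[0,0,0,24,-31,-6,100],[0,0,0,24,-31,-6,100]])

```text
time_s: 2.38
position: [0.4457, -0.0329, 0.328]
tcp_rot: [[0.896, 0.444, 0.001], [0.444, -0.896, -0.0], [0.001, 0.001, -1.0]]
contact_force: [0.5, -0.7, -0.5]
gripper_width: 0.0852
gripper_force: 0.0
```

Run:
```python
from h import *
np.set_printoptions(precision=4,suppress=True)
s=st(); print(s["q"])
f=manip.grab_frame("wrist"); cv2.imwrite("pics/w1.png",f["pixels"]); print(f["world_from_camera"])
for n in ["hammer_head","hammer_lug","ring_centre","ring_front","holder"]:
    for d in manip.place_of(f,n)[:1]: print(n,round(d["conf"],2),np.round(d["pixel"],1),at_depth(f,d["pixel"]),at_z(f,d["pixel"],.15))
```

```text
t 2.3833 p [ 0.4457 -0.0329  0.328 ] F [ 0.54 -0.65 -0.47] w 0.08520169955905538
[[ 0.896  0.444  0.001]
 [ 0.444 -0.896 -0.   ]
 [ 0.001  0.001 -1.   ]]
[ 0.1498  0.1529 -0.2339  2.0717  0.0448  0.9206 -1.2197]
[[ 0.4432  0.8653  0.2341  0.5052]
 [-0.8964  0.4274  0.1172 -0.0032]
 [ 0.0014 -0.2617  0.9651  0.47  ]
 [ 0.      0.      0.      1.    ]]
hammer_head 0.63 [172.5 101.3] [0.4732 0.0792 0.162 ] [0.472  0.0824 0.15  ]
hammer_lug 0.95 [176.2 125.7] [0.4556 0.0701 0.1562] [0.4546 0.0716 0.15  ]
ring_centre 0.98 [361.2 203.7] [ 0.4452 -0.1502 -0.0004] [ 0.4644 -0.1032  0.15  ]
ring_front 0.95 [349.4 225.1] [ 0.4422 -0.1034  0.1499] [ 0.4422 -0.1034  0.15  ]
```

View pics/w1.png

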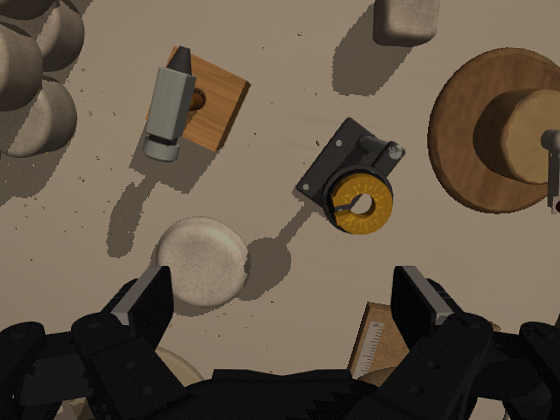

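The wrist picture shows the hammer, striking face down, at about (165,105). The ring is at (361,204), with its slot seen as a dark gap toward (340,211). The post top is at (396,151).

```bash
cat > m.py <<'E'
from h import *
np.set_printoptions(precision=4,suppress=True)
def cloud(f):
    H,W=f["range_z"].shape
    g=np.stack(np.meshgrid(np.arange(W),np.arange(H)),-1).reshape(-1,1,2).astype(float)
    u=cv2.undistortPoints(g,np.array(f["mtx"]),np.array(f["dist_coeffs"]))[:,0]
    z=f["range_z"].reshape(-1); T=np.array(f["world_from_camera"])
    P=np.c_[u[:,0]*z,-u[:,1]*z,-z]@T[:3,:3].T+T[:3,3]; P[z<=0]=np.nan
    return P.reshape(H,W,3)
def sel(P,x,y,z): 
    return (P[...,0]>x[0])&(P[...,0]<x[1])&(P[...,1]>y[0])&(P[...,1]<y[1])&(P[...,2]>z[0])&(P[...,2]<z[1])
E
python3 - <<'E'
from m import *
f=manip.grab_frame("wrist"); P=cloud(f)
m=sel(P,(.38,.54),(.0,.16),(.155,.17)); q=P[m]; print("head",m.sum(),np.median(q[:,2]),cv2.minAreaRect((q[:,:2]*1000).astype(np.float32)))
m=sel(P,(.40,.52),(-.15,-.06),(.146,.156)); q=P[m]; c=cv2.minEnclosingCircle((q[:,:2]*1000).astype(np.float32)); print("ring",m.sum(),np.median(q[:,2]),c)
c0=np.array(c[0])/1000
d=q[:,:2]-c0; r=np.hypot(*d.T); a=np.degrees(np.arctan2(d[:,1],d[:,0]))%360; k=(r>.0135)&(r<.025)
h,_=np.histogram(a[k],72,(0,360)); print(h)
m=sel(P,(.47,.56),(-.16,-.04),(.12,.14)); print("post",m.sum(),np.median(P[m],0))
m=sel(P,(.38,.56),(-.2,-.02),(.006,.016)); q=P[m];print("plate",m.sum(),cv2.minAreaRect((q[:,:2]*1000).astype(np.float32)))
m=sel(P,(.38,.56),(.02,.16),(.055,.068)); q=P[m];print("block",m.sum(),cv2.minAreaRect((q[:,:2]*1000).astype(np.float32)))
img=np.array(f["pixels"]); cv2.imwrite("pics/ring1.png",cv2.resize(img[150:260,290:430],None,fx=5,fy=5,interpolation=cv2.INTER_CUBIC))
E
```

```text
head 2360 0.16096599029570183 ((463.088134765625, 83.6927719116211), (84.69385528564453, 24.86806297302246), 9.309001922607422)
ring 2134 0.14949978038271686 ((463.1891174316406, -104.54952239990234), 28.182058334350586)
[27 23 20 28 24 20 29 23 25 23 23 26 24 24 24 24 24 25 25 23 25 23 22  7
  0  0  0  0 14 24 21 23 20 25 25 19 23 23 20 23 24 19 23 23 22 19 23 22
 23 21 23 20 24 20 23 21 26 20 22 25 23 26 22 20 27 24 26 20 22 24 24 23]
post 1309 [ 0.4963 -0.107   0.1274]
plate 2836 ((496.6368408203125, -116.92115783691406), (102.10328674316406, 175.9944610595703), 58.07514572143555)
block 3531 ((474.6545715332031, 85.48698425292969), (84.46524047851562, 85.15277099609375), 0.5626237988471985)
```

View pics/ring1.png

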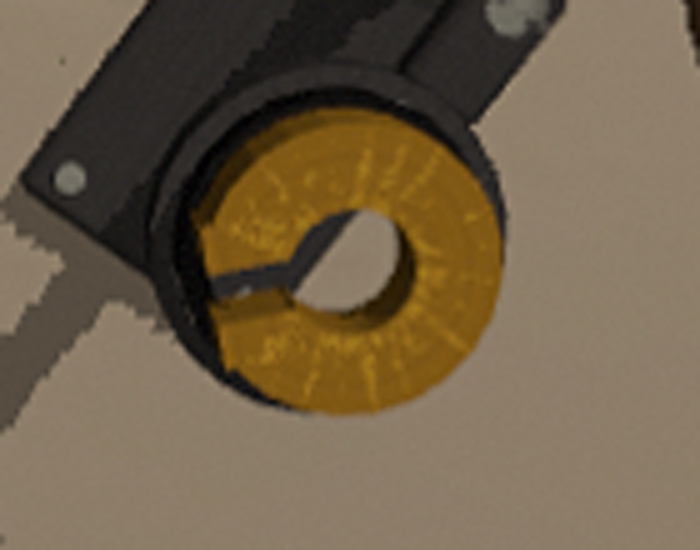

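Emit:
carry_out(deltas=[[0,0,0,24.3,-31.6,0,100],[0,0,0,24.3,-31.6,0,100],[0,0,0,24.3,-31.6,0,100],[0,0,-7.1,0,0,0,100],[0,0,-7.1,0,0,0,100],[0,0,-7.1,0,0,0,100],[0,0,-7.1,0,0,0,100],[0,0,-7.1,0,0,0,100]])

```text
time_s: 3.4
position: [0.4691, 0.0811, 0.3269]
tcp_rot: [[0.469, 0.883, -0.001], [0.883, -0.469, -0.0], [-0.001, -0.0, -1.0]]
contact_force: [1.3, 0.8, -0.1]
gripper_width: 0.0851
gripper_force: 0.0
```

Emit:
carry_out(deltas=[[0,0,-7.1,0,0,0,100],[0,0,-7.1,0,0,0,100],[0,0,-7.1,0,0,0,100],[0,0,-7.1,0,0,0,100],[0,0,-7.1,0,0,0,100],[0,0,-7.1,0,0,0,100],[0,0,-7.1,0,0,0,100],[0,0,-7.1,0,0,0,100]])

```text
time_s: 4.07
position: [0.4691, 0.0808, 0.327]
tcp_rot: [[-0.482, 0.876, -0.001], [0.876, 0.482, -0.0], [-0.0, -0.001, -1.0]]
contact_force: [0.1, -0.1, -0.4]
gripper_width: 0.0854
gripper_force: 0.0
```

Emit:
carry_out(deltas=[[0,0,-7.1,0,0,4,100],[0,0,-7.1,0,0,4,100],[0,0,-7.1,0,0,4,100],[0,0,-7.1,0,0,4,100],[0,0,-7.1,0,0,4,100],[0,0,-7.1,0,0,4,100],[0,0,-7.1,0,0,4,100],[0,0,-7.1,0,0,4,100]])

```text
time_s: 4.73
position: [0.4691, 0.0808, 0.2948]
tcp_rot: [[-0.997, 0.076, -0.001], [0.076, 0.997, -0.0], [0.0, -0.0, -1.0]]
contact_force: [0.0, -0.9, 0.4]
gripper_width: 0.0852
gripper_force: 0.0
```

Emit:
carry_out(deltas=[[0,0,-7.1,0,0,5,100],[0,0,-7.1,0,0,5,100],[0,0,0,0,0,5,100],[0,0,0,0,0,5,100],[0,0,0,0,0,0,100],[0,0,0,0,0,0,100],[0,0,0,0,0,0,100],[0,0,0,0,0,0,100]])

```text
time_s: 5.4
position: [0.4691, 0.0826, 0.2755]
tcp_rot: [[-0.986, -0.167, 0.001], [-0.167, 0.986, -0.0], [-0.0, -0.0, -1.0]]
contact_force: [-0.9, 0.3, 0.0]
gripper_width: 0.0858
gripper_force: 0.0
```

Run:
```python
from m import *
s=st(); print(s["q"])
f=manip.grab_frame("wrist"); P=cloud(f); cv2.imwrite("pics/w2.png",f["pixels"])
m=sel(P,(.38,.56),(.03,.14),(.150,.172)); 
for r in manip.place_of(f,"hammer_head")[:1]+manip.place_of(f,"hammer_lug")[:1]: print(r["conf"],r["pixel"],at_z(f,r["pixel"],.144),at_z(f,r["pixel"],.116))
q=P[m]; rc=cv2.minAreaRect((q[:,:2]*1000).astype(np.float32)); print("all",rc)
# flat top: within 4mm of max plane, ransac-ish
a=np.median(q[q[:,2]>.158],0); k=np.ones(len(q),bool)
for i in range(15):
    c=q[k].mean(0); n=np.linalg.svd(q[k]-c,full_matrices=False)[2][2]; n*=np.sign(n[2]); k=np.abs((q-c)@n)<.0015
print("n",n,"c",c,k.sum(),"rect",cv2.minAreaRect((q[k][:,:2]*1000).astype(np.float32)))
```

```text
t 5.4 p [0.4691 0.0826 0.2755] F [-0.91  0.31  0.01] w 0.0857849001199508
[[-0.986 -0.167  0.001]
 [-0.167  0.986 -0.   ]
 [-0.    -0.    -1.   ]]
[ 0.3548  0.3393 -0.8336  2.065   0.3285  0.8704  1.0725]
0.61 [286.8, 201.6] [0.4702 0.0868 0.144 ] [0.477  0.0883 0.116 ]
all ((467.78131103515625, 84.96284484863281), (95.87387084960938, 26.608110427856445), 10.313118934631348)
n [-0.0417 -0.0049  0.9991] c [0.4678 0.0843 0.1613] 2428 rect ((459.3901062011719, 83.17786407470703), (73.65752410888672, 23.67601776123047), 9.106466293334961)
```

View pics/w2.png

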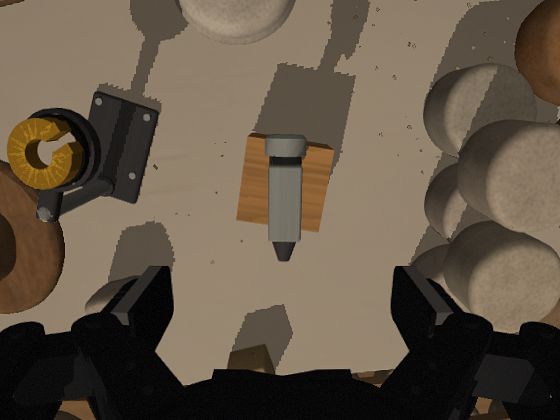

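The hammer head is centred at about (285,200) between the fingers and leans about 2.4° toward its striking face. I'll match that tilt, descend and grip.

Emit:
carry_out(deltas=[[0,-2.4,0,0,0,0,100],[0,0,0,0.9,0.4,24,100],[0,0,0,0.9,0.4,24,100],[0,0,0,0.9,0.4,24,100],[0,0,0,0.9,0.3,24,100],[0,0,0,1,0.3,24,100],[0,0,0,1,0.3,24,100],[0,0,0,0,0,0,100]])

```text
time_s: 6.22
position: [0.4675, 0.0844, 0.1281]
tcp_rot: [[-0.985, -0.168, 0.036], [-0.168, 0.986, 0.006], [-0.037, 0.0, -0.999]]
contact_force: [-0.2, 0.7, -0.6]
gripper_width: 0.0851
gripper_force: 0.0
```

Emit:
carry_out(deltas=[[0,0,0,0,0,0,15],[0,0,0,0,0,0,15],[0,0,0,0,0,0,15],[0,0,0,0,0,0,15],[0,0,0,0,0,0,15],[0,0,0,0,0,0,15],[0,0,0,0,0,0,15],[0,0,0,0,0,0,15]], newtons=60)

```text
time_s: 6.88
position: [0.4697, 0.0847, 0.1322]
tcp_rot: [[-0.985, -0.167, 0.043], [-0.167, 0.986, 0.007], [-0.044, -0.0, -0.999]]
contact_force: [-0.7, -0.8, 8.0]
gripper_width: 0.023
gripper_force: 58.3
```

Emit:
carry_out(deltas=[[0,0,0,0,0,-8,10],[0,0,0,0,0,-18,10],[0,0,0,0,0,-28,10],[0,0,0,0,0,-32,10],[0,0,0,0,0,-32,10],[0,0,0,0,0,-32,10],[0,0,0,0,0,-32,10],[0,0,0,0,0,-8,10]])

```text
time_s: 7.55
position: [0.4619, 0.0844, 0.3257]
tcp_rot: [[-0.985, -0.168, 0.047], [-0.168, 0.986, 0.008], [-0.047, -0.0, -0.999]]
contact_force: [0.5, 0.4, -2.8]
gripper_width: 0.0235
gripper_force: 59.6
```

Emit:
carry_out(deltas=[[0,2.45,0,0,0,0,10],[0,0,0,0,0,0,10],[0,0,0,0,0,0,10],[0,0,0,0,0,0,10],[0,0,0,0,0,0,10],[0,0,0,0,0,0,10],[0,0,0,0,0,0,10],[0,0,0,0,0,0,10]])

```text
time_s: 8.22
position: [0.461, 0.0834, 0.3208]
tcp_rot: [[-0.986, -0.168, -0.001], [-0.168, 0.986, -0.0], [0.001, 0.0, -1.0]]
contact_force: [-0.3, 0.1, -2.8]
gripper_width: 0.0231
gripper_force: 59.4
```

Run:
```python
from m import *
s=st(); print(s["q"],s["gripper_force"])
f1=manip.grab_frame("side"); f2=manip.grab_frame("top"); f3=manip.grab_frame("wrist")
for nm,f in(("s",f1),("t",f2),("w",f3)):
    for n in("hammer_head","hammer_foot","hammer_lug"):
        for r in manip.place_of(f,n)[:1]: print(nm,n,r["conf"],r["pixel"],at_depth(f,r["pixel"]))
for nm,f in (("s",f1),("w",f3)):
    P=cloud(f); x,y,_=s["position"]
    m=sel(P,(x-.05,x+.05),(y-.05,y+.05),(.19,.305)); q=P[m]; print(nm,m.sum())
    for z in np.arange(.19,.31,.01):
        k=q[np.abs(q[:,2]-z)<.005]
        if len(k)>5: print(round(z,3),len(k),np.median(k,0),np.ptp(k,0)[:2])
img=np.array(f1["pixels"]); cv2.imwrite("pics/s2.png",cv2.resize(img[60:260,130:330],None,fx=3,fy=3,interpolation=cv2.INTER_CUBIC))
```

```text
t 8.2167 p [0.461  0.0834 0.3208] F [-0.29  0.07 -2.78] w 0.023073751582301932
[[-0.986 -0.168 -0.001]
 [-0.168  0.986 -0.   ]
 [ 0.001  0.    -1.   ]]
[ 0.4122  0.2781 -0.8817  2.0155  0.2605  0.9639  1.1381] 59.40758228302002
s hammer_foot 0.65 [326.1, 207.6] [0.7136 0.0685 0.0507]
s hammer_lug 0.64 [181.7, 117.6] [0.4834 0.5015 0.0949]
w hammer_head 0.59 [283.9, 285.8] [0.4522 0.0828 0.3498]
s 523
0.2 27 [0.4588 0.0775 0.2012] [0.0138 0.01  ]
0.21 45 [0.4587 0.0773 0.2099] [0.0162 0.0109]
0.22 43 [0.4598 0.0761 0.22  ] [0.0169 0.0138]
0.23 50 [0.4584 0.0757 0.2298] [0.0166 0.0092]
0.24 52 [0.4587 0.076  0.2401] [0.017  0.0124]
0.25 47 [0.4598 0.0758 0.2504] [0.0165 0.0111]
0.26 45 [0.4593 0.076  0.2602] [0.0149 0.0135]
0.27 50 [0.4595 0.0753 0.2698] [0.0153 0.0096]
0.28 53 [0.46   0.0754 0.2807] [0.0169 0.0101]
0.29 47 [0.4593 0.0753 0.2905] [0.0162 0.0099]
0.3 64 [0.4605 0.0753 0.2998] [0.0186 0.0102]
w 0
```

View pics/s2.png

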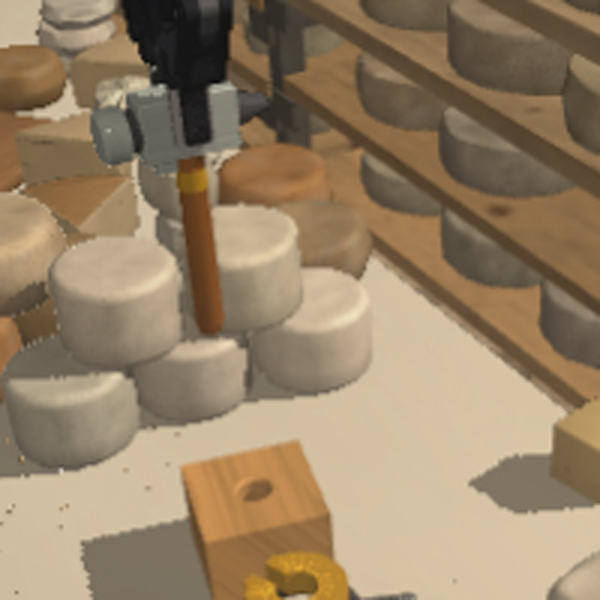

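The side picture shows the hammer hanging straight in the gripper, handle from (193,160) down to (210,330). I'll fit its axis and the ring in this same camera, so calibration offsets cancel.

```bash
cat > fit.py <<'E'
from m import *
from scipy.optimize import least_squares
def axis(f,s,z0,z1):
    """handle axis: x,y at mid height and slopes"""
    P=cloud(f); x,y,_=s["position"]; q=P[sel(P,(x-.03,x+.03),(y-.03,y+.03),(z0,z1))]; zm=(z0+z1)/2
    def res(p):
        c=np.c_[p[0]+p[2]*(q[:,2]-zm),p[1]+p[3]*(q[:,2]-zm)]; return np.hypot(*(q[:,:2]-c).T)-.009
    r=least_squares(res,[x,y,0,0],loss="soft_l1",f_scale=.001); return len(q),zm,r.x,np.std(res(r.x))
def ring(f):
    P=cloud(f); q=P[sel(P,(.42,.51),(-.15,-.06),(.146,.157))]; e=cv2.fitEllipse(cv2.convexHull((q[:,:2]*1e3).astype(np.float32)))
    return len(q),np.median(q[:,2]),e
E
python3 - <<'E'
from fit import *
s=manip.read_state(); f=manip.grab_frame("side")
print(axis(f,s,.205,.30)); print(axis(f,s,.205,.25)[2]); print("side ring",ring(f))
g=manip.grab_frame("top"); print("top ring",ring(g)); g=manip.grab_frame("wrist"); print("wrist ring",ring(g))
E
```

```text
(467, 0.2525, array([ 0.4607,  0.0834,  0.0249, -0.0103]), np.float64(0.0010233166195020762))
[ 0.4601  0.0835 -0.0017 -0.0245]
side ring (606, np.float64(0.15076341465966575), ((462.3783874511719, -105.67477416992188), (54.56596755981445, 55.61151123046875), 11.535802841186523))
top ring (412, np.float64(0.15115191278504847), ((462.57537841796875, -104.16190338134766), (52.29336166381836, 54.44901657104492), 56.987213134765625))
wrist ring (2222, np.float64(0.149482647469361), ((463.0350646972656, -104.95069885253906), (53.887916564941406, 56.307769775390625), 29.406539916992188))
```

Emit:
carry_out(deltas=[[0,-1.0,0,0,0,0,10],[0,0,0,4.4,-26.6,0,10],[0,0,0,4.4,-26.6,0,10],[0,0,0,4.4,-26.6,0,10],[0,0,0,4.4,-26.6,0,10],[0,0,0,4.4,-26.6,0,10],[0,0,0,4.4,-26.6,0,10],[0,0,0,4.5,-26.4,0,10]])

```text
time_s: 9.63
position: [0.4616, -0.1066, 0.3206]
tcp_rot: [[-0.986, -0.168, 0.017], [-0.167, 0.986, 0.002], [-0.017, -0.001, -1.0]]
contact_force: [0.4, -0.2, -2.4]
gripper_width: 0.0231
gripper_force: 59.5
```

Emit:
carry_out(deltas=[[0,0,6.5,0,0,0,10],[0,0,6.5,0,0,0,10],[0,0,6.5,0,0,0,10],[0,0,6.5,0,0,0,10],[0,0,6.5,0,0,0,10],[0,0,6.5,0,0,0,10],[0,0,6.5,0,0,0,10],[0,0,6.5,0,0,0,10]])

```text
time_s: 10.3
position: [0.4618, -0.1052, 0.3205]
tcp_rot: [[-0.735, 0.678, 0.017], [0.678, 0.735, 0.002], [-0.011, 0.013, -1.0]]
contact_force: [-0.1, 0.3, -2.8]
gripper_width: 0.0231
gripper_force: 59.6
```

Emit:
carry_out(deltas=[[0,0,0,0,0,0,10],[0,0,0,0,0,0,10],[0,0,0,0,0,0,10],[0,0,0,0,0,0,10],[0,0,0,0,0,0,10],[0,0,0,0,0,0,10],[0,0,0,0,0,0,10],[0,0,0,0,0,0,10]])

```text
time_s: 10.97
position: [0.4619, -0.1053, 0.3204]
tcp_rot: [[-0.739, 0.673, 0.016], [0.674, 0.739, 0.003], [-0.01, 0.013, -1.0]]
contact_force: [0.5, -0.4, -3.3]
gripper_width: 0.0227
gripper_force: 59.6
```

Run:
```python
from fit import *
s=st(); print(s["q"][6]); f=manip.grab_frame("side")
print(axis(f,s,.205,.30)); print(axis(f,s,.205,.25)[2]); print("side ring",ring(f))
img=np.array(f["pixels"]); cv2.imwrite("pics/s3.png",cv2.resize(img[130:330,140:340],None,fx=3,fy=3,interpolation=cv2.INTER_CUBIC))
```

```text
t 10.9667 p [ 0.4619 -0.1053  0.3204] F [ 0.46 -0.42 -3.28] w 0.02265954000020092
[[-0.739  0.673  0.016]
 [ 0.674  0.739  0.003]
 [-0.01   0.013 -1.   ]]
0.7434484324178123
(649, 0.2525, array([ 0.4628, -0.1042, -0.0169, -0.0085]), np.float64(0.0007185279412333846))
[ 0.4632 -0.104  -0.01    0.0039]
side ring (604, np.float64(0.150780579844638), ((462.4758605957031, -105.61793518066406), (54.60072708129883, 55.562744140625), 10.333575248718262))
```

View pics/s3.png

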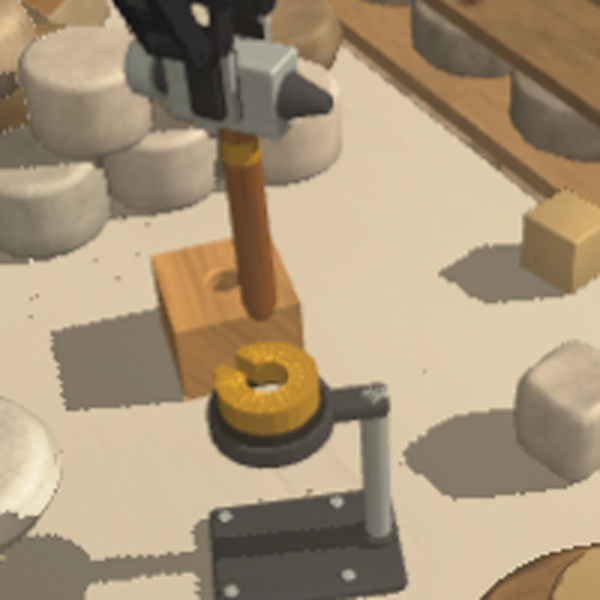

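The side picture shows the handle directly over the ring, with its foot at (260,310) and the bore at (268,375). The hammer is in line with the tool, so I'll undo the 1° tilt and go down through the bore.

Emit:
carry_out(deltas=[[0.65,0.7,0,-0.9,0.4,0,10],[0,0,0,0,0,10,10],[0,0,0,0,0,10,10],[0,0,0,0,0,10,10],[0,0,0,0,0,8,10],[0,0,0,0,0,8,10],[0,0,0,0,0,8,10],[0,0,0,0,0,8,10]])

```text
time_s: 11.68
position: [0.4628, -0.1053, 0.2575]
tcp_rot: [[-0.739, 0.674, -0.001], [0.674, 0.739, 0.003], [0.002, 0.002, -1.0]]
contact_force: [-0.5, 0.1, -2.1]
gripper_width: 0.0235
gripper_force: 59.7
```

Emit:
carry_out(deltas=[[0,0,0,0,0,12,10],[0,0,0,0,0,12,10],[0,0,0,0,0,12,10],[0,0,0,0,0,12,10],[0,0,0,0,0,12,10],[0,0,0,0,0,12,10],[0,0,0,0,0,6,10],[0,0,0,0,0,0,10]])

```text
time_s: 12.35
position: [0.4623, -0.105, 0.1792]
tcp_rot: [[-0.739, 0.673, -0.002], [0.673, 0.739, 0.003], [0.004, 0.001, -1.0]]
contact_force: [-0.1, 0.1, -2.2]
gripper_width: 0.0231
gripper_force: 59.5
```

Emit:
carry_out(deltas=[[0,0,0,0,0,2.5,10],[0,0,0,0,0,2.5,10],[0,0,0,0,0,2,10],[0,0,0,0,0,2,10],[0,0,0,0,0,2,10],[0,0,0,0,0,1.5,10],[0,0,0,0,0,1,10],[0,0,0,0,0,0,10]])

```text
time_s: 13.02
position: [0.4627, -0.1051, 0.1668]
tcp_rot: [[-0.739, 0.674, -0.001], [0.674, 0.739, 0.003], [0.002, 0.002, -1.0]]
contact_force: [-0.3, -0.0, -3.8]
gripper_width: 0.023
gripper_force: 59.5
```

Emit:
carry_out(deltas=[[0,0,0,0,0,0.8,10],[0,0,0,0,0,0.8,10],[0,0,0,0,0,0.6,10],[0,0,0,0,0,0.6,10],[0,0,0,0,0,0,10],[0,0,0,0,0,0,10],[0,0,0,0,0,0,10],[0,0,0,0,0,0,10]])

```text
time_s: 13.68
position: [0.4629, -0.1052, 0.1643]
tcp_rot: [[-0.739, 0.674, -0.0], [0.674, 0.739, 0.003], [0.002, 0.002, -1.0]]
contact_force: [-0.3, -0.6, 2.1]
gripper_width: 0.0232
gripper_force: 60.2
```

The lug is on the ring with about 5 N. Now I'll turn toward the slot.

Emit:
carry_out(deltas=[[0,0,1,0,0,0,10],[0,0,1,0,0,0,10],[0,0,1,0,0,0,10],[0,0,1,0,0,0,10],[0,0,1,0,0,0,10],[0,0,1,0,0,0,10],[0,0,1,0,0,0,10],[0,0,0.5,0,0,0,10]])

```text
time_s: 14.35
position: [0.4627, -0.1049, 0.164]
tcp_rot: [[-0.644, 0.765, -0.001], [0.765, 0.644, 0.003], [0.003, 0.001, -1.0]]
contact_force: [0.6, -0.4, -2.8]
gripper_width: 0.0227
gripper_force: 59.6
```

The ring force has gone (only the hammer's weight reads), so the lug is in the slot. I'll lower it carefully.

Emit:
carry_out(deltas=[[0,0,0.5,0,0,0.8,10],[0,0,0,0,0,0.8,10],[0,0,0,0,0,0.8,10],[0,0,0,0,0,0.8,10],[0,0,0,0,0,0.8,10],[0,0,0,0,0,0.5,10],[0,0,0,0,0,0,10],[0,0,0,0,0,0,10]])

```text
time_s: 15.02
position: [0.4628, -0.1052, 0.1597]
tcp_rot: [[-0.638, 0.77, -0.0], [0.77, 0.638, 0.003], [0.002, 0.001, -1.0]]
contact_force: [-0.1, 0.4, -3.8]
gripper_width: 0.0232
gripper_force: 59.6
```

Emit:
carry_out(deltas=[[0,0,0,0,0,0.8,10],[0,0,0,0,0,0.8,10],[0,0,0,0,0,0.8,10],[0,0,0,0,0,0.6,10],[0,0,0,0,0,0.5,10],[0,0,0,0,0,0,10],[0,0,0,0,0,0,10],[0,0,0,0,0,0,10]])

```text
time_s: 15.68
position: [0.4628, -0.1051, 0.1562]
tcp_rot: [[-0.638, 0.77, -0.0], [0.77, 0.638, 0.003], [0.002, 0.001, -1.0]]
contact_force: [-0.4, -0.0, -1.2]
gripper_width: 0.0228
gripper_force: 59.7
```

Emit:
carry_out(deltas=[[0,0,0,0,0,0.5,10],[0,0,0,0,0,0,10],[0,0,0,0,0,0,32],[0,0,0,0,0,0,40],[0,0,0,0,0,0,60],[0,0,0,0,0,0,70],[0,0,0,0,0,0,70],[0,0,0,0,0,0,70]], newtons=20)

```text
time_s: 16.35
position: [0.4629, -0.1051, 0.1557]
tcp_rot: [[-0.638, 0.77, -0.0], [0.77, 0.638, 0.003], [0.002, 0.001, -1.0]]
contact_force: [0.1, 0.1, -0.0]
gripper_width: 0.0597
gripper_force: 0.0
```

Emit:
carry_out(deltas=[[0,0,0,0,0,0,70],[0,0,0,0,0,-5,70],[0,0,0,0,0,-12,70],[0,0,0,0,0,-20,70],[0,0,0,0,0,-25,70],[0,0,0,0,0,-25,70],[0,0,0,0,0,-25,70],[0,0,0,0,0,0,70]])

```text
time_s: 17.02
position: [0.4647, -0.1053, 0.272]
tcp_rot: [[-0.638, 0.77, 0.006], [0.77, 0.638, 0.001], [-0.003, 0.005, -1.0]]
contact_force: [0.9, 0.2, -0.0]
gripper_width: 0.0596
gripper_force: 0.0
```

Run:
```python
from m import *
s=st(); f=manip.grab_frame("side"); g=manip.grab_frame("wrist")
P=cloud(g); m=sel(P,(.42,.51),(-.15,-.06),(.175,.20)); q=P[m]
if m.sum()>20: print(m.sum(),"top z",np.percentile(q[:,2],[10,50,90]),cv2.minAreaRect((q[:,:2]*1000).astype(np.float32)))
a=cv2.resize(np.array(f["pixels"])[130:330,140:340],(400,400)); b=cv2.resize(np.array(g["pixels"]),(400,300)); b=cv2.copyMakeBorder(b,0,100,0,0,cv2.BORDER_CONSTANT)
cv2.imwrite("pics/end.png",np.hstack([a,b]))
```

```text
t 17.0167 p [ 0.4647 -0.1053  0.272 ] F [ 0.91  0.21 -0.02] w 0.05964793541703369
[[-0.638  0.77   0.006]
 [ 0.77   0.638  0.001]
 [-0.003  0.005 -1.   ]]
4451 top z [0.1781 0.1843 0.1855] ((459.86590576171875, -100.21182250976562), (26.511882781982422, 87.17341613769531), 40.38865280151367)
```

View pics/end.png

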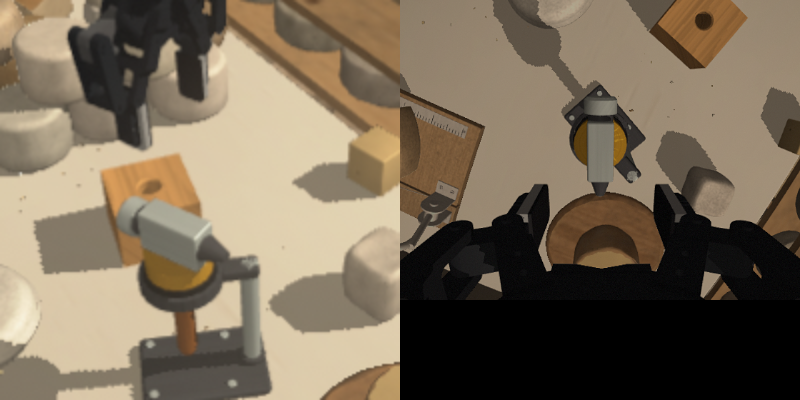

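The head lies on the ring, its top at 0.185 m as expected, the handle hangs below it, the gripper is clear and the cheeses are untouched.

```bash
python3 -c "
from bench import manip; print(manip.sign_off())"
```

```text
the job is handed in; nothing more can be done
None
```

The hammer is seated in the holder with its lug in the ring's slot and its head resting on the ring, released; I pressed with about 5 N while feeling for the slot, left the cheeses where they were, and handed the job in at about 17 s.

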